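# Let the juice press down and slide its tray out

### The job

The lemons have been pressed. Crack the press's release valve open just far enough that the tray with the basket sinks slowly, at no more than about 2 cm a second, and let it come right down onto its rails. Then shut the valve again and slide the tray out along the rails until it meets the end stops, with the basket still standing on it; leave the things around the press where they are.

Things in the scene. Friction and masses are not known exactly. Their poses are not given: they have to be found in the camera images.
- press: Steel bench juice press, fixed: base 184 x 300 mm, columns front and back (+-x), cross beam on top 258 mm up, round head 80 mm wide below it. Origin: on the worktop under the head and ram; z up, -y the way the tray slides out, +x away from the robot's side. A hand pump (block 55 mm high, gauge up to 101 mm) stands at x = -60 to -130, y = -105 to -285 mm.
- ram (a joint): How far the ram and its platen have sunk, in m: 0 = up (start); at 0.045 the tray comes to rest on the rails; the ram itself stops at 0.050, below them. Driven down by weight and a return spring, throttled by the valve alone; it never rises again.
- valve (a joint): Turn of the two-stage release valve on the pump, rad; grows counter-clockwise from above (opening). 0 = shut on its stop, 1.5 = wide open. Up to about 0.2 the ram is held; from 0.3 to 0.65 it sinks slowly, 11 to 15 mm/s; beyond about 0.75 it drops at up to 60 mm/s. Shutting it stops the ram again within 1 cm. The lever stays where it is left; a push of 3 to 8 N at its knob turns it.
- valve_axis (a point): Point on the valve's vertical turning axis, 85 mm above the worktop; at x = -95, y = -250 mm of the press.
- valve_knob (a point): Middle of the upright black knob (16 mm diameter, 66 to 102 mm above the worktop) at the end of the valve's flat steel lever (12 mm wide, 66 to 73 mm up), 60 mm from the axis. Shut, the lever points along the press's -y, turned 20 degrees towards its -x; the space on both sides of the knob is free.
- rail_stop (a point): Point midway between the two upright end stops (16 mm high, at x = 47 to 66 mm either side), on their inner faces, at the height of the rail tops: y = -190, z = 90 mm of the press. The two steel rails run along the press's y at x = +-57 mm, with side lips 10 mm high.
- tray: Loose steel juice tray 120 (x) x 145 (y) x 16 mm, walls 3 mm, 0.45 kg. Origin: centre of its underside; axes as the press's. Starts on the raised platen, underside 135 mm up, at y = -12.5 mm of the press; on the rails its underside is 90 mm up. There it slides 105 mm along the press's -y, side play 5 mm, to the stops (origin then at y = -117.5 mm).
- tray_handle (a point): Middle of the cross bar of the tray's bow handle, which juts level from its -y end: round bar of 8 mm, 60 mm wide along x, 116 mm from the tray's origin, 15 mm above its underside. Between bar and tray wall the bow is open right through: 40 mm along y, 52 mm along x.
- basket: Loose perforated steel pressing basket with a wooden follower on top, 91 mm diameter, 61 mm high, about 0.6 kg (varies). Origin: centre of its underside. It stands on the tray's floor under the head of the press.
- lemon_a: Lemon, 71 x 53 x 51 mm, lying on the worktop behind the press. Bystander.
- lemon_b: Lemon, 72 x 57 x 58 mm, lying on the worktop, right of the press. Bystander.
- salt: Salt shaker, glass with a grey cap, 44 mm diameter, 90 mm high, standing behind the press. Bystander.
- tumbler: Plain drinking glass, 80 mm diameter, 91 mm high, standing behind the press and to the right. Bystander.

How it is judged:
On the way:
1. the tray has come down onto its rails and is not yet drawn out (value of joint ram above 0.0445 m and z of tray in the frame of press below 0.093 m and y of tray in the frame of press above -0.04 m), for 0.2 s.
At the end, for the whole second after the job is handed in: The ram is down (past 44.5 mm), the valve shut (under 0.12 rad), the tray lies flat on the rails within 8 mm of its end stops and at rest, and the basket stands upright on the tray's floor (value of joint ram above 0.0445 m and value of joint valve below 0.12 rad and y of tray in the frame of press between -0.122 and -0.1095 m and z of tray in the frame of press between 0.086 and 0.093 m and angle between tray's own z axis and vertical below 0.05 rad and z of basket in the frame of tray below 0.006 m and angle between basket's own z axis and vertical below 0.1 rad and horizontal distance between basket and tray below 0.045 m and linear speed of each of tray, basket below 0.02 m/s); the robot touches nothing.
It fails at once if the ram sinks faster than 30 mm/s (velocity of joint ram above 0.03 m/s).
It fails at once if the tray is drawn out more than 20 mm before it is down (value of joint ram below 0.042 m and y of tray in the frame of press below -0.0325 m).
It fails at once if the basket tips (angle between basket's own z axis and vertical above 0.3 rad).
It fails at once if a lemon, the salt shaker or the glass is moved more than 30 mm (distance of any of lemon_a, lemon_b, salt, tumbler from where it was at the start of the episode above 0.03 m).
It also fails if it takes over 61 s, if anything falls off the work surface, if the arm or the gripper's body presses on something with over 40 N, if the wrist force passes 120 N, or if a joint passes its speed limit or range.

### The arm

A 7-joint arm with a two-finger parallel gripper is mounted at the origin on a cart in front of the work surface, level with it; the furniture and walls round the work are solid. World frame = base frame: x ahead of the robot, y to its left, z up, the work surface at z = 0. Lengths are in m, angles in rad, forces in N, time in s.
With the tool pointing down it reaches from about 0.425 to 0.875 m from the base axis. Payload 4.7 kg.
Tool frame: the origin (TCP) lies between the finger pads; the fingertips stand 25 mm ahead of it and the grasp point (between the pads) lies 6 mm ahead of it; z points along the fingers, y is the direction in which the jaws open and shut (so a half turn about z gives the same grasp; the last joint's range is limited). The gripper opens to 87 mm and grips with 3 to 60 N. Pads are 19 mm wide; open, the fingers measure 117 mm over their backs; the gripper's body (75 mm by 190 mm) begins 51 mm behind the grasp point.
Start: joints at [1.206, 0.321, -0.07, 1.45, 0.023, 1.371, -0.057], TCP at [0.24, -0.604, 0.248] pointing down, gripper open.
Joint ranges: [-2.86, 2.86], [-0.3, 2.09], [-1.38, 1.24], [0.06, 2.45], [-1.56, 4.7], [0.09, 2.05], [-2.69, 2.69]. Speed limits (rad/s): [2.57, 2.57, 3.14, 3.14, 3.14, 3.14, 3.14].

### API

Orientations are given as a rotation vector (axis times angle).
In Python, from bench import * gives the robot as it stands.
- The arm moves only by the tool send_rows, never from a script. Its arguments are lists of equal length, an entry for each row: "rotation": the turn, a rotation vector about the tool's x, y, z in degrees, a list of three; "slide": the shift along the tool's x, y, z in mm, a list of three; "fingers": the gripper command: -1 is fully open, 1 is shut, values between are in proportion. In form: {"rotation": [[wx, wy, wz], ...], "slide": [[tx, ty, tz], ...], "fingers": [fingers, ...]}. A call has 1 to 12 rows; each row is the pose to reach, as a shift and turn from the pose commanded when the call began, along the tool's axes at that moment; what a row does not reach only later rows make up. A row lasts 1/10 s, in which the tool goes at most 50 mm and 8.59 degrees, less where a joint would pass 70% of its speed; a pose out of reach is approached as far as the arm can. A call with a gripper value outside its range is refused whole. The fingers move at their own pace and stop on an object; "force" is the grip in N (left out, the last holds). Time passes only in rows, so rows that repeat a pose let the fingers close. It gives the time, the measured TCP pose, the force and the opening at its end, in the units of the state.
- get_state(): the state, without advancing time (a new reading comes with each control period).
- get_image(name): name is "side" or "top"; returns the picture (384x512x3 uint8, red, green, blue); there is no depth.
- camera_model(name): a dict with "intrinsics" (3x3 intrinsics, pixels), "rvec" (rotation vector, rad) and "tvec" (3), from world to camera coordinates, as OpenCV has them. Camera axes: x right, y down, z forward; pixel columns grow to the right and rows downward; lengths in m; the calibration is good to about 2 mm. A picture is of the moment at which its call begins. camera_model takes no time and is no camera call.
- close_job(): hands the job in, once; it reports no verdict.
The state is a dict: "time": time; "joint_positions": joint angles; "qd": joint speeds; "joint_torque": joint torques, N m; "position": TCP position; "tool_rot": TCP orientation; "ft_force": force on the tool from outside, world axes, zero at the start; "torque": the same for the moment, N m; "grip_width": opening from 0.0 (shut) to 1.0 (fully open).
Only numpy, scipy, OpenCV 4.12 (cv2) and the standard library are available. Lean on these libraries where they do the work, as an engineer would, in place of code of your own. Each camera call takes 0.05 s, during which the arm holds its last target.

## Working session

There is one attempt and no reset: what is moved stays moved. The work goes in short steps, Python scripts to look and compute and a tool call to move; the robot and the scene stay as the last step left them, time stands still between calls to the robot, and variables do not carry over. Pictures are saved under pics/ and viewed, and the job is handed in when it is done.

Besides the shell and the picture viewer there is one more tool, called after "Request:" in YAML: its name, and indented under it one key for each argument. send_rows: Moves the arm, as the interface text tells. Its arguments: {"type":"object","properties":{"rotation":{"type":"array"},"slide":{"type":"array"},"fingers":{"type":"array"},"force":{"type":"number"}},"required":["rotation","slide","fingers"]}

```bash
mkdir -p pics; ls; python3 - <<'E'
from bench import *
import cv2
s=get_state();print(s)
for n in("side","top"):
    print(n,camera_model(n))
    cv2.imwrite(f"pics/{n}0.png",cv2.cvtColor(get_image(n),cv2.COLOR_RGB2BGR))
E
```

```text
pics
{'time': 0.0, 'joint_positions': array([ 1.20608007,  0.32183418, -0.07007466,  1.4516542 ,  0.02259763,
        1.37078993, -0.05693834]), 'qd': array([-2.18448441e-03,  3.72250868e-05, -9.66243228e-04, -1.10956375e-05,
       -1.60046969e-04, -4.14200373e-04,  2.99209994e-04]), 'joint_torque': array([ 2.04878597e-04, -4.91291034e+01, -4.03916622e-01, -3.12524307e+01,
       -6.41044183e-02,  4.38024988e-02,  1.55688845e-04]), 'position': array([ 0.24015146, -0.60347634,  0.24646457]), 'tool_rot': array([-3.08360221e+00, -5.91116305e-01,  7.11269621e-04]), 'ft_force': array([-0.37141129, -0.32760986,  0.20772817]), 'torque': array([ 0.03302383, -0.04252085,  0.05247868]), 'grip_width': 0.9962185720815322}
side {'intrinsics': array([[440.49672002,   0.        , 258.90534617],
       [  0.        , 440.49672002, 194.67986359],
       [  0.        ,   0.        ,   1.        ]]), 'rvec': array([ 0.63901714, -2.58254831,  1.21578425]), 'tvec': array([0.55397881, 0.12167227, 1.19572258])}
top {'intrinsics': array([[477.06329846,   0.        , 255.89721766],
       [  0.        , 477.06329846, 193.56629332],
       [  0.        ,   0.        ,   1.        ]]), 'rvec': array([ 2.09454544, -2.16118825,  0.15023242]), 'tvec': array([0.27402299, 0.50551221, 1.22589788])}
```

View pics/side0.png

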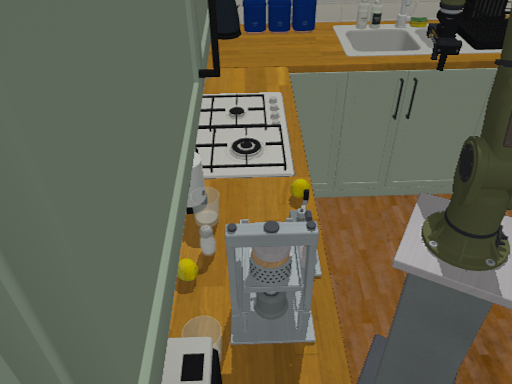

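View pics/top0.png

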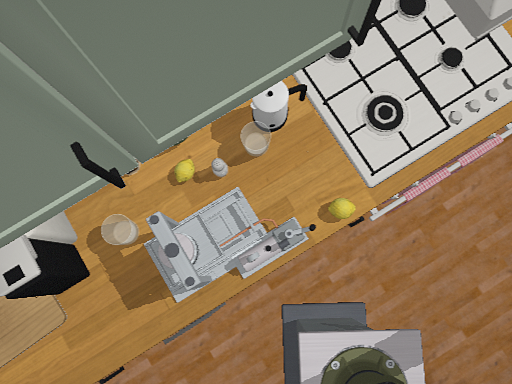

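```bash
cat > h.py <<'E'
import numpy as np, cv2
from bench import *
def cam(n):
    m=camera_model(n);R=cv2.Rodrigues(np.array(m['rvec']))[0];return m['intrinsics'],R,np.array(m['tvec'])
def ray(n,px):
    K,R,t=cam(n);d=R.T@np.linalg.inv(K)@np.array([px[0],px[1],1.]);return -R.T@t,d
def onz(n,px,z):
    c,d=ray(n,px);return c+d*(z-c[2])/d[2]
def proj(n,P):
    K,R,t=cam(n);q=K@(R@np.array(P)+t);return q[:2]/q[2]
def snap(n,f,box=None,s=1):
    im=cv2.cvtColor(get_image(n),cv2.COLOR_RGB2BGR);cv2.imwrite(f"pics/{f}_raw.png",im)
    if box: im=im[box[1]:box[3],box[0]:box[2]]
    cv2.imwrite(f"pics/{f}.png",cv2.resize(im,None,fx=s,fy=s,interpolation=cv2.INTER_CUBIC))
E
python3 - <<'E'
from h import *
im=cv2.imread("pics/top0.png");cv2.imwrite("pics/t0c.png",cv2.resize(im[180:310,130:330],None,fx=4,fy=4,interpolation=cv2.INTER_CUBIC))
im=cv2.imread("pics/side0.png");cv2.imwrite("pics/s0c.png",cv2.resize(im[175:350,200:345],None,fx=3.4,fy=3.4,interpolation=cv2.INTER_CUBIC))
E
```

```text
(no output)
```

View pics/t0c.png

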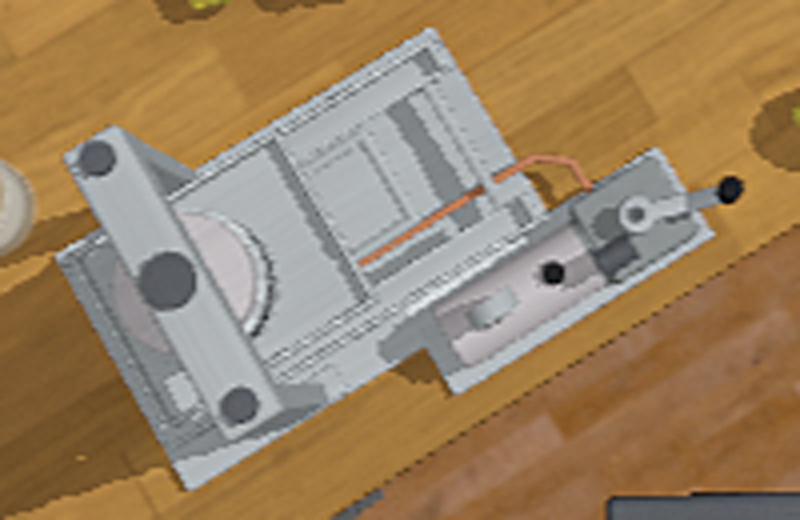

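View pics/s0c.png

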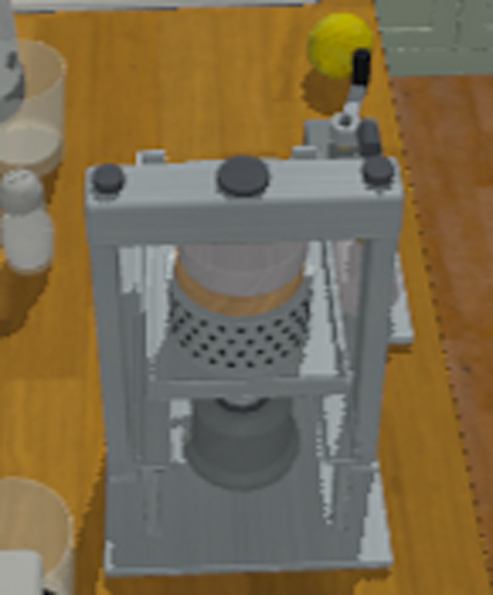

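```bash
python3 - <<'E'
from h import *
T=lambda x,y:(130+x/4,180+y/4)
S=lambda x,y:(200+x/3.4,175+y/3.4)
def tri(a,b):
    c1,d1=ray('top',a);c2,d2=ray('side',b)
    A=np.array([d1,-d2]).T;l=np.linalg.lstsq(A,c2-c1,rcond=None)[0]
    p,q=c1+l[0]*d1,c2+l[1]*d2
    return ((p+q)/2).round(4),np.linalg.norm(p-q).round(4)
print('cap c',tri(T(167,280),S(243,172)));print('cap far',tri(T(98,157),S(108,178)));print('cap near',tri(T(238,404),S(378,168)))
print('axis',tri(T(637,214),S(345,120)));print('knob',tri(T(730,189),S(362,67)))
a=onz('top',T(98,157),.264);b=onz('top',T(238,404),.264);c=onz('top',T(167,280),.264)
x=(a-b)[:2];print(np.linalg.norm(x)); x/=np.linalg.norm(x);print('c',c,'x',x,np.degrees(np.arctan2(x[1],x[0])))
y=np.array([-x[1],x[0]])
for nm,p,z in(('axis',T(637,214),.085),('knob',T(730,189),.102),('corner',T(60,257),.012),('c2',T(188,490),.012),('c3',T(432,30),.012)):
    q=onz('top',p,z);d=q[:2]-c[:2];print(nm,q,'press',d@x,d@y)
e1=onz('top',T(60,257),.012)-onz('top',T(188,490),.012);e2=onz('top',T(60,257),.012)-onz('top',T(432,30),.012)
print(np.linalg.norm(e1),np.degrees(np.arctan2(e1[1],e1[0])),np.linalg.norm(e2),np.degrees(np.arctan2(e2[1],e2[0])))
E
```

```text
cap c (array([0.3613, 0.4399, 0.2637]), np.float64(0.0017))
cap far (array([0.4294, 0.4782, 0.2614]), np.float64(0.0013))
cap near (array([0.2939, 0.4017, 0.2643]), np.float64(0.0009))
axis (array([0.4033, 0.1759, 0.0794]), np.float64(0.0022))
knob (array([0.4159, 0.1163, 0.0852]), np.float64(0.0002))
0.1548420234683137
c [0.36051137 0.43957992 0.264     ] x [0.87207498 0.48937228] 29.29933161167385
axis [0.40179856 0.17579946 0.085     ] press -0.09308131866307187 -0.2502411438149165
knob [0.4143135  0.11792237 0.102     ] press -0.11049080106145712 -0.3068387766723468
corner [0.39052354 0.5617424  0.012     ] press 0.08595579075358618 0.09184771462709306
c2 [0.23456477 0.47557156 0.012     ] press -0.092221568725449 0.0930221839060006
c3 [0.53747394 0.30711063 0.012     ] press 0.08949782810452567 -0.20212373296822417
0.1781812302376668 28.921667701496165 0.2939927856765907 119.98965025561043
```

```bash
cat >> h.py <<'E'
from scipy.spatial.transform import Rotation as Ro
YAW=np.radians(29.4);C=np.array([.3613,.4402])
def P2W(x,y,z):
    c,s=np.cos(YAW),np.sin(YAW);return np.array([C[0]+c*x-s*y,C[1]+s*x+c*y,z])
def W2P(p):
    c,s=np.cos(YAW),np.sin(YAW);d=np.array(p[:2])-C;return np.array([c*d[0]+s*d[1],-s*d[0]+c*d[1],p[2]]).round(4)
def Rdown(psi):
    p=np.radians(psi);y=np.array([np.cos(p),np.sin(p),0]);z=np.array([0,0,-1.]);return Ro.from_matrix(np.array([np.cross(y,z),y,z]).T)
def move(targets):
    s=get_state();R0=Ro.from_rotvec(s['tool_rot']);p0=s['position']
    for p,R in targets:
        print('rot',np.degrees((R0.inv()*R).as_rotvec()).round(1),'slide',(R0.inv().apply(np.array(p)-p0)*1000).round(1))
def st():
    s=get_state();R=Ro.from_rotvec(s['tool_rot']).as_matrix();print('t',s['time'].__round__(2),'p',s['position'].round(4),'press',W2P(s['position']),'yawY',np.degrees(np.arctan2(R[1,1],R[0,1])).round(1),'z',R[:,2].round(3),'q',s['joint_positions'].round(2),'F',s['ft_force'].round(1),'g',round(s['grip_width'],3))
E
python3 - <<'E'
from h import *
st()
print(P2W(-.095,-.25,.085),P2W(-.1155,-.3064,.1), 'lemon_b',onz('top',(342,208),.029),W2P(onz('top',(342,208),.029)))
k=P2W(-.1155,-.3064,.24)
move([((.45,-.25,.25),Rdown(-23)),((.47,.12,.22),Rdown(29.4)),(k,Rdown(29.4))])
E
```

```text
t 0.1 p [ 0.2401 -0.6035  0.2465] press [-0.6179 -0.8498  0.2465] yawY -68.3 z [-0.001  0.002 -1.   ] q [ 1.21  0.32 -0.07  1.45  0.02  1.37 -0.06] F [-0.5  0.2  0.7] g 1.001
[0.40126063 0.17576069 0.085     ] [0.41108771 0.1165607  0.1       ] lemon_b [0.46963157 0.02973331 0.029     ] [-0.1071 -0.4108  0.029 ]
rot [ -0.1  -0.  -45.3] slide [ 325.7 -250.9   -3.1]
rot [ -0.1  -0.1 -97.7] slide [ 481.1 -587.2   27.5]
rot [ -0.1  -0.1 -97.7] slide [ 425.1 -605.8    7.5]
```

Request:
send_rows:
  rotation:
    - [0,0,-5]
    - [0,0,-10]
    - [0,0,-15]
    - [0,0,-20]
    - [0,0,-25]
    - [0,0,-30]
    - [0,0,-35]
    - [0,0,-40]
    - [0,0,-45]
  slide:
    - [36,-28,0]
    - [72,-56,0]
    - [108,-84,0]
    - [144,-112,0]
    - [180,-140,0]
    - [216,-168,0]
    - [252,-196,0]
    - [288,-224,0]
    - [325,-250,0]
  fingers: [-1,-1,-1,-1,-1,-1,-1,-1,-1]

```text
time: 1.0
position: [0.4502, -0.2496, 0.2474]
tool_rot: [2.621, 1.732, -0.001]
ft_force: [-0.3, -0.4, -0.5]
grip_width: 0.997
```

```bash
python3 - <<'E'
from h import *
st()
move([((.47,.12,.22),Rdown(29.4)),(P2W(-.1155,-.3064,.2),Rdown(29.4))])
E
```

```text
t 1.0 p [ 0.4502 -0.2496  0.2474] press [-0.2612 -0.6446  0.2474] yawY -23.1 z [-0. -0. -1.] q [ 0.86  0.05 -0.42  1.77  0.02  1.32  0.03] F [-0.3 -0.4 -0.5] g 0.997
rot [ -0.    0.  -52.5] slide [ 347.8 -126.7   27.3]
rot [ -0.    0.  -52.5] slide [ 321.5 -179.5   47.3]
```

Request:
send_rows:
  rotation:
    - [0,0,-6]
    - [0,0,-12]
    - [0,0,-18]
    - [0,0,-24]
    - [0,0,-30]
    - [0,0,-36]
    - [0,0,-42]
    - [0,0,-47]
    - [0,0,-52.5]
    - [0,0,-52.5]
  slide:
    - [40,-14,3]
    - [80,-28,6]
    - [120,-42,9]
    - [160,-56,12]
    - [200,-70,15]
    - [240,-84,18]
    - [280,-100,21]
    - [320,-115,25]
    - [347,-127,27]
    - [347,-127,27]
  fingers: [-1,-1,-1,-1,-1,-1,-1,-1,-1,-1]

```text
time: 2.0
position: [0.4692, 0.1227, 0.2203]
tool_rot: [-1.576, -2.716, -0.002]
ft_force: [-0.0, 0.3, 0.4]
grip_width: 0.996
```

```bash
python3 - <<'E'
from h import *
st()
move([(P2W(-.1155,-.3064,.15),Rdown(29.4))])
snap('top','t1',(230,160,390,270),5)
snap('side','s1',(220,130,360,250),5)
E
```

```text
t 2.0 p [0.4692 0.1227 0.2203] press [-0.0619 -0.3296  0.2203] yawY 29.8 z [-0.001  0.002 -1.   ] q [ 0.5   0.02 -0.8   1.86  0.01  1.27  0.21] F [-0.   0.3  0.4] g 0.996
rot [ 0.  -0.1  0.4] slide [ 23.4 -53.5  70.3]
```

View pics/t1.png

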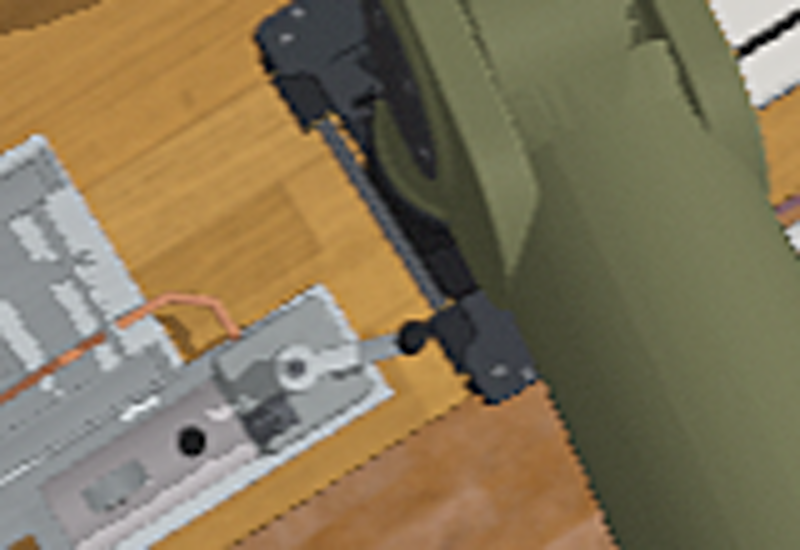

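View pics/s1.png

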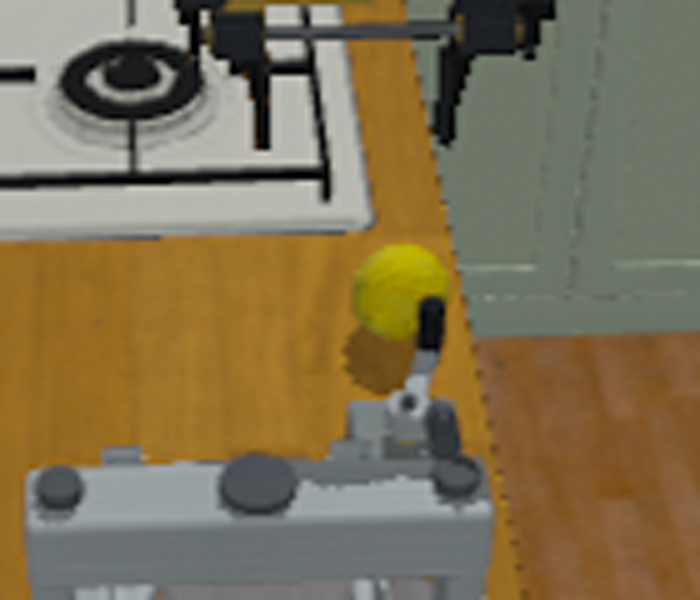

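Request:
send_rows:
  rotation:
    - [0,0,0]
    - [0,0,0]
    - [0,0,0]
    - [0,0,0]
  slide:
    - [12,-27,20]
    - [23,-53,40]
    - [23,-53,60]
    - [23,-53,70]
  fingers: [-1,-1,-1,-1]

```text
time: 2.5
position: [0.412, 0.1094, 0.1492]
tool_rot: [1.595, 2.707, -0.004]
ft_force: [-0.4, -0.9, -0.1]
grip_width: 0.999
```

```bash
python3 - <<'E'
from h import *
st()
move([(P2W(-.1155,-.3064,.101),Rdown(29.4))])
snap('top','t2',(230,160,390,270),5)
snap('side','s2',(220,130,360,250),5)
E
```

```text
t 2.5 p [0.412  0.1094 0.1492] press [-0.1182 -0.3131  0.1492] yawY 29.0 z [-0.001 -0.002 -1.   ] q [ 0.52 -0.07 -0.8   2.07 -0.06  1.12  0.25] F [-0.4 -0.9 -0.1] g 0.999
rot [-0.1  0.1 -0.4] slide [ 6.8  2.8 48.2]
```

View pics/s2.png

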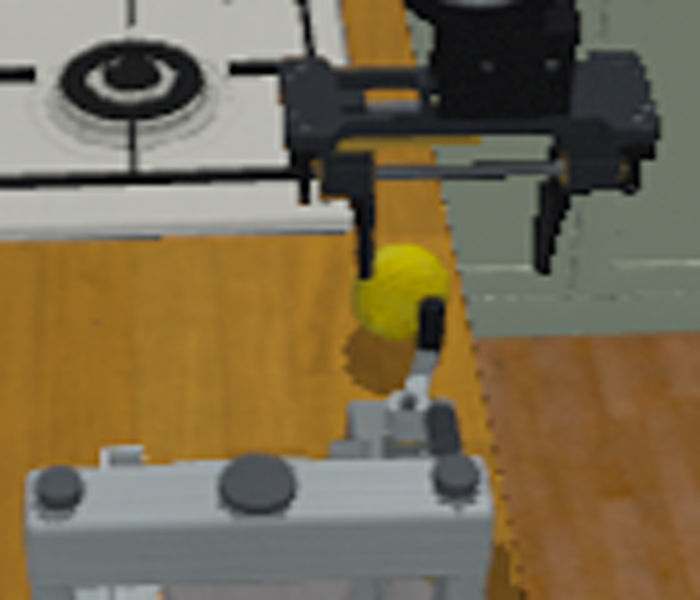

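View pics/t2.png

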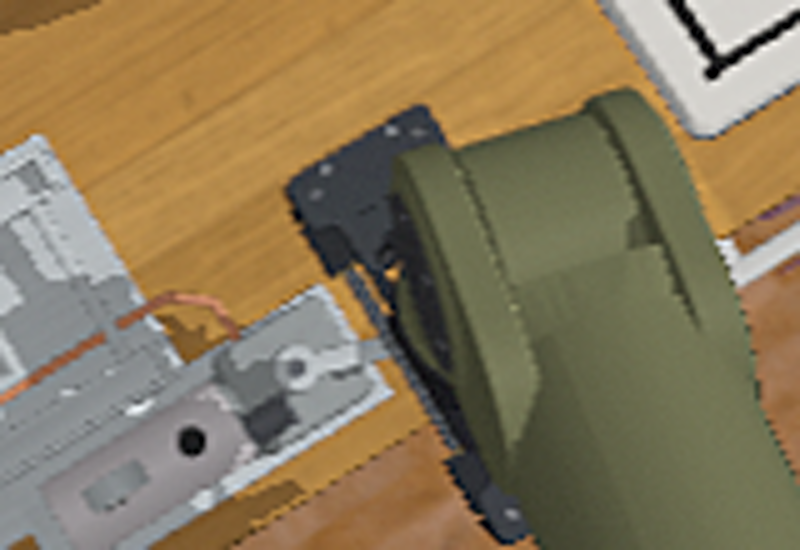

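Request:
send_rows:
  rotation:
    - [0,0,0]
    - [0,0,0]
    - [0,0,0]
    - [0,0,0]
  slide:
    - [7,4,10]
    - [7,4,30]
    - [7,4,47]
    - [7,4,47]
  fingers: [-1,-1,-1,-1]

```text
time: 3.0
position: [0.4126, 0.1193, 0.1026]
tool_rot: [-1.589, -2.706, 0.001]
ft_force: [0.1, 0.7, -0.2]
grip_width: 0.997
```

```bash
python3 - <<'E'
from h import *
st()
snap('side','s3',(220,130,360,250),5)
E
```

```text
t 3.0 p [0.4126 0.1193 0.1026] press [-0.1129 -0.3048  0.1026] yawY 29.1 z [-0.003  0.001 -1.   ] q [ 0.49  0.02 -0.83  2.12  0.01  1.02  0.17] F [ 0.1  0.7 -0.2] g 0.997
```

View pics/s3.png

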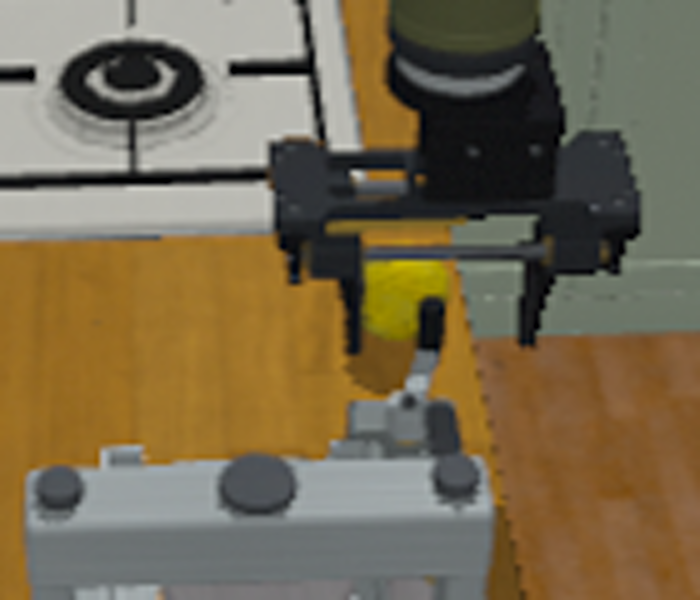

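Request:
send_rows:
  rotation:
    - [0,0,0]
    - [0,0,0]
    - [0,0,0]
    - [0,0,0]
    - [0,0,0]
    - [0,0,0]
    - [0,0,0]
    - [0,0,0]
    - [0,0,0]
    - [0,0,0]
  slide:
    - [0,0,0]
    - [0,0,0]
    - [0,0,0]
    - [0,0,0]
    - [0,0,0]
    - [0,0,0]
    - [0,0,0]
    - [0,0,0]
    - [0,0,0]
    - [0,0,0]
  fingers: [-0.5,0,0.3,0.5,0.55,0.6,0.65,0.7,0.8,0.9]
  force: 10

```text
time: 4.05
position: [0.4146, 0.1209, 0.1038]
tool_rot: [1.588, 2.708, 0.006]
ft_force: [4.9, 3.8, -5.9]
grip_width: 0.18
```

```bash
python3 - <<'E'
from h import *
st()
snap('side','s4',(220,130,360,250),5)
E
```

```text
t 4.05 p [0.4146 0.1209 0.1038] press [-0.1103 -0.3043  0.1038] yawY 29.2 z [ 0.004  0.002 -1.   ] q [ 0.49  0.01 -0.83  2.11  0.01  1.01  0.17] F [ 4.9  3.8 -5.9] g 0.18
```

View pics/s4.png

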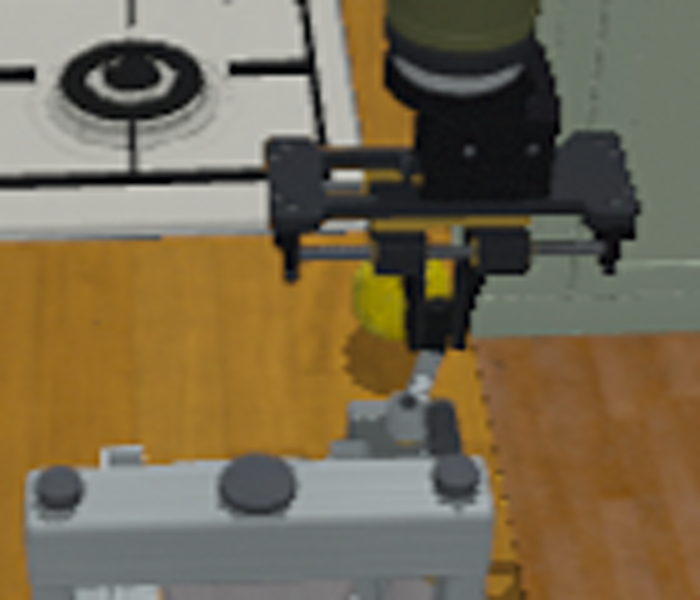

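Request:
send_rows:
  rotation:
    - [0,0,0]
    - [0,0,0]
    - [0,0,0]
    - [0,0,0]
    - [0,0,0]
    - [0,0,0]
    - [0,0,0]
  slide:
    - [-1,4,0]
    - [-2,8,0]
    - [-3,12,0]
    - [-3,16,0]
    - [-3,20,0]
    - [-4,24,0]
    - [-4,26,0]
  fingers: [0.9,0.9,0.9,0.9,0.9,0.9,0.9]

```text
time: 4.8
position: [0.4377, 0.1278, 0.1033]
tool_rot: [-1.59, -2.709, 0.003]
ft_force: [-0.9, -1.9, 1.6]
grip_width: 0.177
```

```bash
python3 - <<'E'
from h import *
st()
snap('side','s5',(200,130,360,350),2.7)
E
```

```text
t 4.8 p [0.4377 0.1278 0.1033] press [-0.0868 -0.3097  0.1033] yawY 29.2 z [-0.001 -0.002 -1.   ] q [ 0.47  0.09 -0.83  2.06  0.08  1.02  0.1 ] F [-0.9 -1.9  1.6] g 0.177
```

View pics/s5.png

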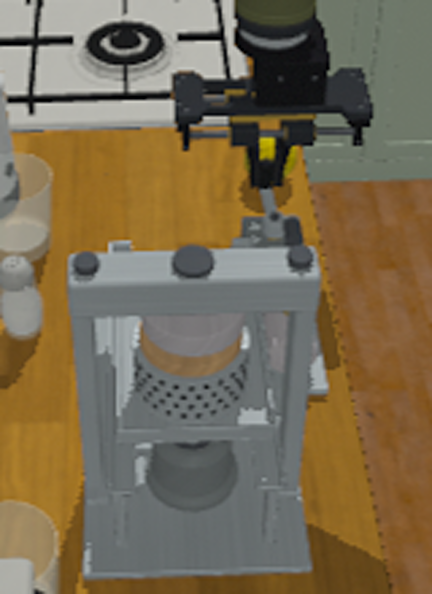

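Request:
send_rows:
  rotation:
    - [0,0,0]
    - [0,0,0]
    - [0,0,0]
    - [0,0,0]
    - [0,0,0]
    - [0,0,0]
    - [0,0,0]
    - [0,0,0]
    - [0,0,0]
    - [0,0,0]
    - [0,0,0]
    - [0,0,0]
  slide:
    - [0,0,0]
    - [0,0,0]
    - [0,0,0]
    - [0,0,0]
    - [0,0,0]
    - [0,0,0]
    - [0,0,0]
    - [0,0,0]
    - [0,0,0]
    - [0,0,0]
    - [0,0,0]
    - [0,0,0]
  fingers: [0.9,0.9,0.9,0.9,0.9,0.9,0.9,0.9,0.9,0.9,0.9,0.9]

```text
time: 6.05
position: [0.4379, 0.1282, 0.1034]
tool_rot: [1.59, 2.709, -0.001]
ft_force: [1.6, -4.9, -1.6]
grip_width: 0.179
```

```bash
python3 - <<'E'
from h import *
st()
snap('side','s6',(200,130,360,350),2.7)
E
```

```text
t 6.05 p [0.4379 0.1282 0.1034] press [-0.0864 -0.3094  0.1034] yawY 29.2 z [ 0.    -0.001 -1.   ] q [ 0.47  0.09 -0.84  2.06  0.08  1.02  0.1 ] F [ 1.6 -4.9 -1.6] g 0.179
```

View pics/s6.png

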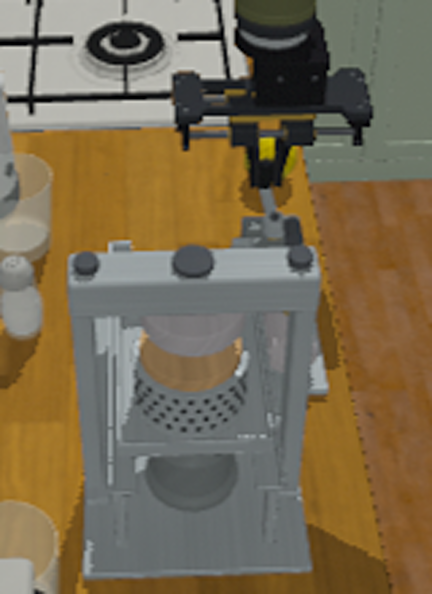

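Request:
send_rows:
  rotation:
    - [0,0,0]
    - [0,0,0]
    - [0,0,0]
    - [0,0,0]
    - [0,0,0]
    - [0,0,0]
    - [0,0,0]
    - [0,0,0]
    - [0,0,0]
    - [0,0,0]
    - [0,0,0]
    - [0,0,0]
  slide:
    - [0,0,0]
    - [0,0,0]
    - [0,0,0]
    - [0,0,0]
    - [0,0,0]
    - [0,0,0]
    - [0,0,0]
    - [0,0,0]
    - [0,0,0]
    - [0,0,0]
    - [0,0,0]
    - [0,0,0]
  fingers: [0.9,0.9,0.9,0.9,0.9,0.9,0.9,0.9,0.9,0.9,0.9,0.9]

```text
time: 7.3
position: [0.4379, 0.1282, 0.1034]
tool_rot: [1.59, 2.709, -0.001]
ft_force: [2.5, -5.2, -2.3]
grip_width: 0.182
```

Request:
send_rows:
  rotation:
    - [0,0,0]
    - [0,0,0]
    - [0,0,0]
    - [0,0,0]
    - [0,0,0]
    - [0,0,0]
    - [0,0,0]
    - [0,0,0]
    - [0,0,0]
    - [0,0,0]
    - [0,0,0]
    - [0,0,0]
  slide:
    - [0,0,0]
    - [0,0,0]
    - [0,0,0]
    - [0,0,0]
    - [0,0,0]
    - [0,0,0]
    - [0,0,0]
    - [0,0,0]
    - [0,0,0]
    - [0,0,0]
    - [0,0,0]
    - [0,0,0]
  fingers: [0.9,0.9,0.9,0.9,0.9,0.9,0.9,0.9,0.9,0.9,0.9,0.9]

```text
time: 8.5
position: [0.438, 0.1283, 0.1035]
tool_rot: [1.59, 2.709, -0.001]
ft_force: [2.3, -4.8, -1.6]
grip_width: 0.178
```

```bash
python3 - <<'E'
from h import *
st()
snap('side','s7',(200,130,360,350),2.7)
snap('top','t7',(130,180,330,310),4)
E
```

```text
t 8.5 p [0.438  0.1283 0.1035] press [-0.0863 -0.3094  0.1035] yawY 29.2 z [ 0.001 -0.001 -1.   ] q [ 0.47  0.09 -0.84  2.06  0.08  1.02  0.1 ] F [ 2.3 -4.8 -1.6] g 0.178
```

View pics/s7.png

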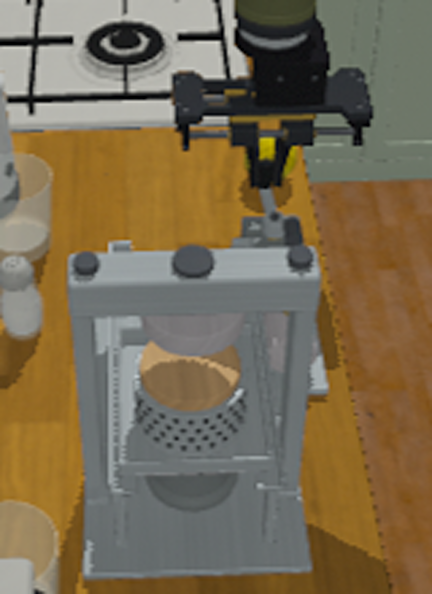

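View pics/t7.png

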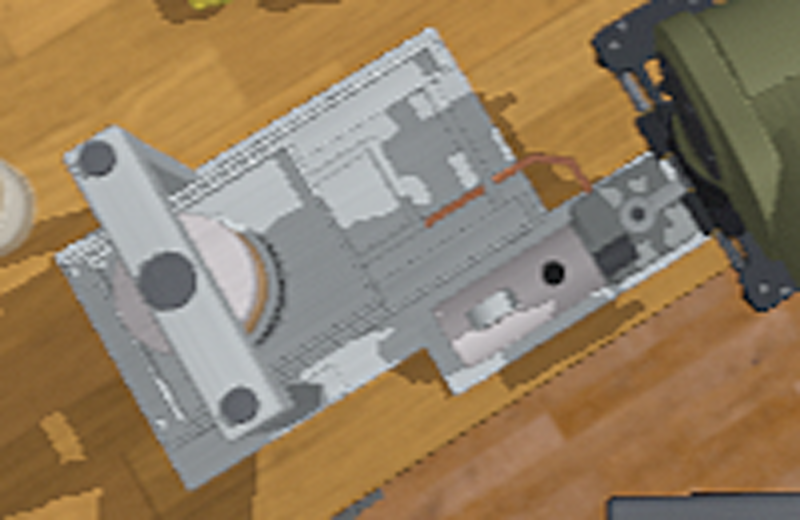

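Side view: the tray edge went from row ~432 (crop) to ~466, so it is nearly down; I'll hold longer.

Request:
send_rows:
  rotation:
    - [0,0,0]
    - [0,0,0]
    - [0,0,0]
    - [0,0,0]
    - [0,0,0]
    - [0,0,0]
    - [0,0,0]
    - [0,0,0]
    - [0,0,0]
    - [0,0,0]
    - [0,0,0]
    - [0,0,0]
  slide:
    - [0,0,0]
    - [0,0,0]
    - [0,0,0]
    - [0,0,0]
    - [0,0,0]
    - [0,0,0]
    - [0,0,0]
    - [0,0,0]
    - [0,0,0]
    - [0,0,0]
    - [0,0,0]
    - [0,0,0]
  fingers: [0.9,0.9,0.9,0.9,0.9,0.9,0.9,0.9,0.9,0.9,0.9,0.9]

```text
time: 9.8
position: [0.438, 0.1283, 0.1035]
tool_rot: [1.59, 2.709, -0.001]
ft_force: [1.7, -4.4, -1.0]
grip_width: 0.178
```

```bash
python3 - <<'E'
from h import *
snap('side','s8',(200,130,360,350),2.7)
E
```

Request:
send_rows:
  rotation:
    - [0,0,0]
    - [0,0,0]
    - [0,0,0]
    - [0,0,0]
    - [0,0,0]
    - [0,0,0]
    - [0,0,0]
    - [0,0,0]
    - [0,0,0]
    - [0,0,0]
    - [0,0,0]
    - [0,0,0]
  slide:
    - [0,0,0]
    - [0,0,0]
    - [0,0,0]
    - [0,0,0]
    - [0,0,0]
    - [0,0,0]
    - [0,0,0]
    - [0,0,0]
    - [0,0,0]
    - [0,0,0]
    - [0,0,0]
    - [0,0,0]
  fingers: [0.9,0.9,0.9,0.9,0.9,0.9,0.9,0.9,0.9,0.9,0.9,0.9]

```text
time: 11.05
position: [0.4379, 0.1283, 0.1035]
tool_rot: [1.59, 2.709, -0.001]
ft_force: [2.1, -5.0, -1.6]
grip_width: 0.18
```

```bash
python3 - <<'E'
from h import *
snap('side','s9',(200,130,360,350),2.7)
a=cv2.imread('pics/s8_raw.png').astype(int);b=cv2.imread('pics/s9_raw.png').astype(int);c=cv2.imread('pics/s7_raw.png').astype(int)
for n,u,v in(('7-8',c,a),('8-9',a,b)): 
    d=np.abs(u-v).max(2)>25; print(n,d[210:345,225:325].sum())
E
```

```text
7-8 4
8-9 0
```

View pics/s9.png

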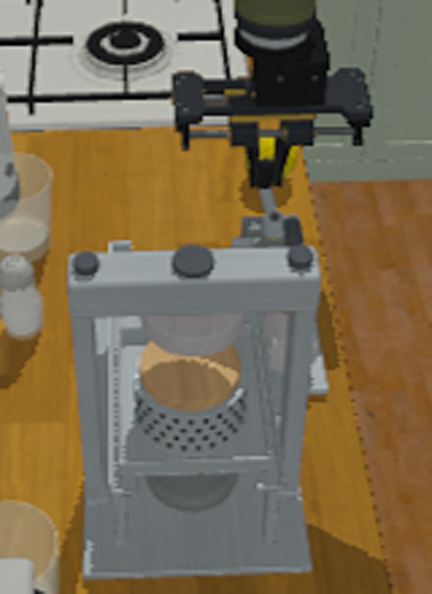

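Request:
send_rows:
  rotation:
    - [0,0,0]
    - [0,0,0]
    - [0,0,0]
    - [0,0,0]
    - [0,0,0]
    - [0,0,0]
    - [0,0,0]
    - [0,0,0]
    - [0,0,0]
  slide:
    - [0,-4,0]
    - [1,-8,0]
    - [1,-12,0]
    - [2,-16,0]
    - [3,-20,0]
    - [4,-24,0]
    - [5,-28,0]
    - [6,-31,0]
    - [6,-31,0]
  fingers: [0.9,0.9,0.9,0.9,0.9,0.9,0.9,0.9,0.9]

```text
time: 12.0
position: [0.4133, 0.1212, 0.105]
tool_rot: [1.584, 2.701, 0.018]
ft_force: [16.6, 0.9, -13.5]
grip_width: 0.181
```

```bash
python3 - <<'E'
from h import *
st()
E
```

```text
t 12.0 p [0.4133 0.1212 0.105 ] press [-0.1113 -0.3034  0.105 ] yawY 29.2 z [ 0.014  0.005 -1.   ] q [ 0.5  -0.   -0.83  2.12 -0.    1.    0.18] F [ 16.6   0.9 -13.5] g 0.181
```

Request:
send_rows:
  rotation:
    - [0,0,0]
    - [0,0,0]
    - [0,0,0]
    - [0,0,0]
    - [0,0,0]
    - [0,0,0]
    - [0,0,0]
    - [0,0,0]
    - [0,0,0]
  slide:
    - [0,2,0]
    - [0,2,0]
    - [0,2,0]
    - [0,2,0]
    - [0,2,0]
    - [0,2,-15]
    - [0,2,-40]
    - [0,2,-75]
    - [0,2,-110]
  fingers: [0.5,0.2,-0.1,-0.4,-0.4,-0.4,-0.4,-0.4,-0.4]

```text
time: 12.9
position: [0.4087, 0.1202, 0.2144]
tool_rot: [-1.589, -2.709, 0.001]
ft_force: [0.3, 0.1, 0.4]
grip_width: 0.694
```

```bash
python3 - <<'E'
from h import *
st()
move([(P2W(0,-.26,.23),Rdown(29.4)),(P2W(0,-.113,.23),Rdown(29.4))])
snap('side','s10',(220,130,360,250),5)
E
```

```text
t 12.9 p [0.4087 0.1202 0.2144] press [-0.1158 -0.3021  0.2144] yawY 29.2 z [-0.001  0.    -1.   ] q [ 0.52 -0.16 -0.79  1.99 -0.12  1.27  0.29] F [0.3 0.1 0.4] g 0.694
rot [-0.1 -0.  -0.2] slide [ 42.4 115.7 -15.7]
rot [-0.1 -0.  -0.2] slide [189.4 115.2 -15.6]
```

View pics/s10.png

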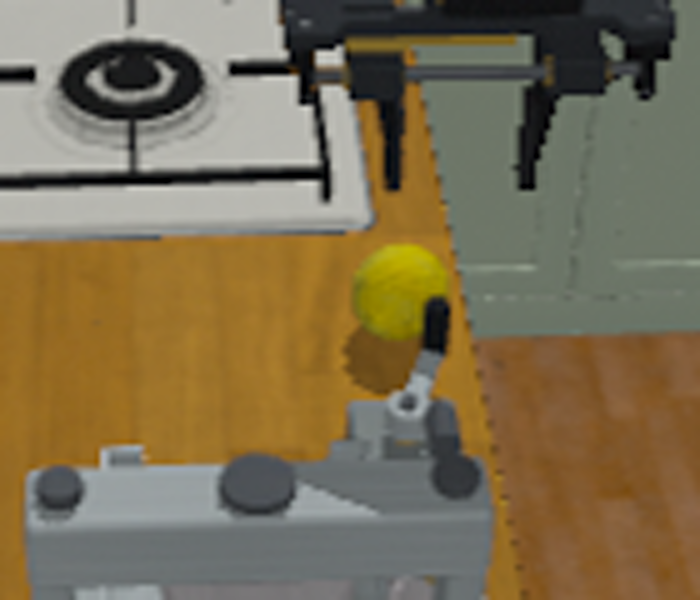

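```bash
python3 - <<'E'
from h import *
im=cv2.imread('pics/t7_raw.png')[190:260,190:270]
im=cv2.resize(im,None,fx=8,fy=8,interpolation=cv2.INTER_CUBIC)
raw=im.copy()
def pt(x,y,z):
    p=proj('top',P2W(x,y,z));return tuple(int(v) for v in ((p-[190,190])*8+4))
for q in((-.03,-.1285,.109),(.03,-.1285,.109),(-.03,-.085,.106),(.03,-.085,.106),(-.06,-.085,.106),(.06,-.085,.106),(.047,-.19,.106),(-.047,-.19,.106),(0,-.0455,.157)):
    cv2.circle(im,pt(*q),4,(0,0,255),-1)
cv2.imwrite('pics/t7h.png',im);cv2.imwrite('pics/t7hr.png',raw)
E
```

```text
(no output)
```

View pics/t7h.png

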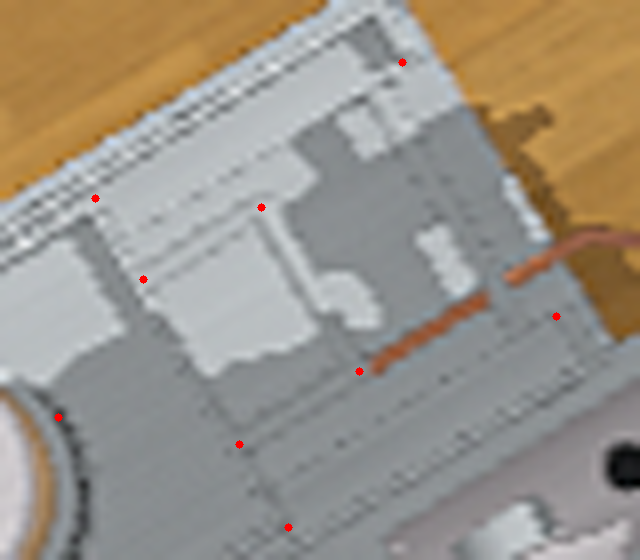

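View pics/t7hr.png

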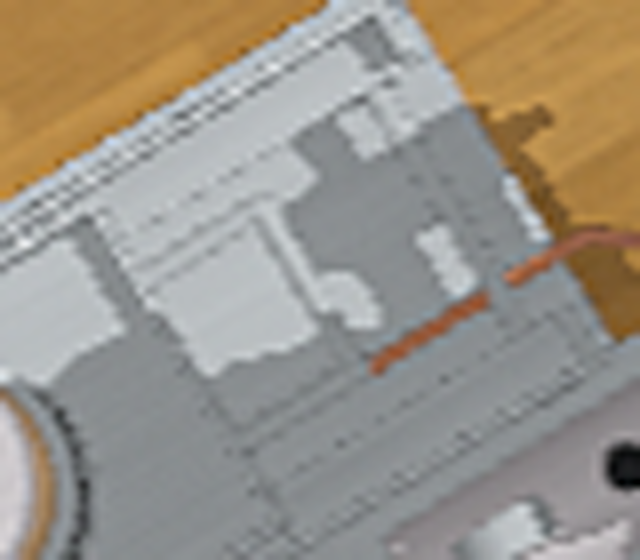

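Request:
send_rows:
  rotation:
    - [0,0,0]
    - [0,0,0]
    - [0,0,0]
    - [0,0,0]
    - [0,0,0]
    - [0,0,0]
    - [0,0,0]
    - [0,0,0]
    - [0,0,0]
  slide:
    - [15,40,-15]
    - [30,80,-15]
    - [42,115,-15]
    - [80,115,-15]
    - [120,115,-15]
    - [160,115,-15]
    - [195,115,-15]
    - [195,115,-15]
    - [195,115,-15]
  fingers: [1,1,1,1,1,1,1,1,1]
  force: 20

```text
time: 13.85
position: [0.4139, 0.347, 0.2282]
tool_rot: [-1.586, -2.712, 0.001]
ft_force: [0.2, -0.8, 0.1]
grip_width: 0.028
```

```bash
python3 - <<'E'
from h import *
st()
move([(P2W(0,-.107,.14),Rdown(29.4)),(P2W(0,-.107,.117),Rdown(29.4))])
snap('side','s11',(200,130,360,350),2.7)
snap('top','t11',(130,180,330,310),4)
E
```

```text
t 13.85 p [0.4139 0.347  0.2282] press [ 0.     -0.107   0.2282] yawY 29.4 z [-0.001 -0.    -1.   ] q [ 0.17  0.22 -1.03  1.72  0.19  1.31 -0.38] F [ 0.2 -0.8  0.1] g 0.028
rot [-0.  0. -0.] slide [ 0.   0.  88.2]
rot [-0.  0. -0.] slide [  0.    0.  111.2]
```

View pics/s11.png

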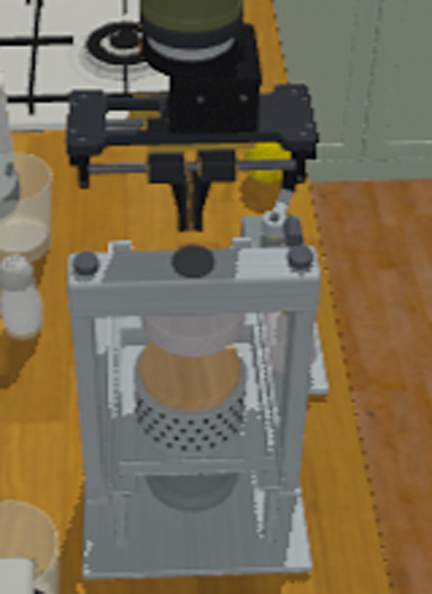

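View pics/t11.png

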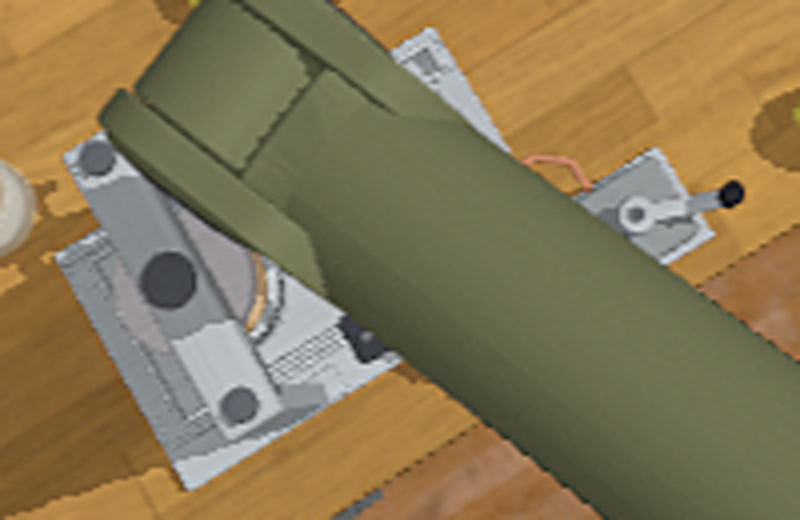

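Request:
send_rows:
  rotation:
    - [0,0,0]
    - [0,0,0]
    - [0,0,0]
    - [0,0,0]
    - [0,0,0]
    - [0,0,0]
  slide:
    - [0,0,30]
    - [0,0,60]
    - [0,0,80]
    - [0,0,95]
    - [0,0,105]
    - [0,0,110]
  fingers: [1,1,1,1,1,1]

```text
time: 14.55
position: [0.4151, 0.3457, 0.1179]
tool_rot: [-1.591, -2.709, 0.001]
ft_force: [-0.3, 1.1, -0.3]
grip_width: 0.004
```

```bash
python3 - <<'E'
from h import *
st()
snap('side','s12',(200,130,360,350),2.7)
E
```

```text
t 14.55 p [0.4151 0.3457 0.1179] press [ 0.0005 -0.1087  0.1179] yawY 29.1 z [-0. -0. -1.] q [ 0.1   0.34 -0.98  1.85  0.31  1.12 -0.48] F [-0.3  1.1 -0.3] g 0.004
```

View pics/s12.png

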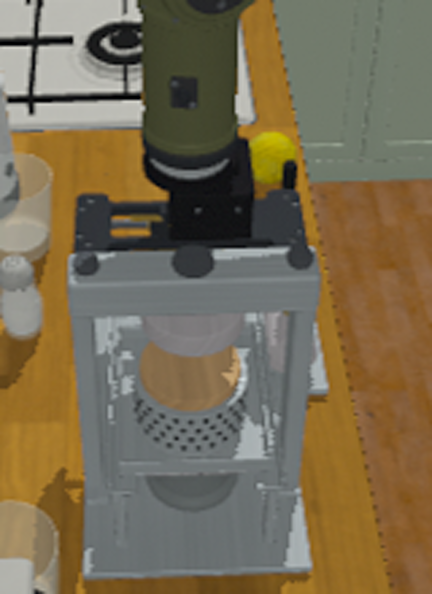

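Request:
send_rows:
  rotation:
    - [0,0,0]
    - [0,0,0]
    - [0,0,0]
    - [0,0,0]
    - [0,0,0]
    - [0,0,0]
    - [0,0,0]
    - [0,0,0]
    - [0,0,0]
    - [0,0,0]
    - [0,0,0]
    - [0,0,0]
  slide:
    - [-3,0,0]
    - [-6,0,0]
    - [-9,0,0]
    - [-13,0,0]
    - [-18,0,0]
    - [-23,0,0]
    - [-28,0,0]
    - [-33,0,0]
    - [-38,0,0]
    - [-43,0,0]
    - [-47,0,0]
    - [-50,0,0]
  fingers: [1,1,1,1,1,1,1,1,1,1,1,1]

```text
time: 15.8
position: [0.4382, 0.3051, 0.1194]
tool_rot: [-1.586, -2.709, -0.005]
ft_force: [-3.7, 5.4, -0.7]
grip_width: 0.003
```

```bash
python3 - <<'E'
from h import *
st()
snap('side','s13',(200,130,360,350),2.7)
E
```

```text
t 15.8 p [0.4382 0.3051 0.1194] press [ 0.0007 -0.1554  0.1194] yawY 29.3 z [-0.     0.004 -1.   ] q [ 0.2   0.32 -0.97  1.87  0.29  1.11 -0.37] F [-3.7  5.4 -0.7] g 0.003
```

View pics/s13.png

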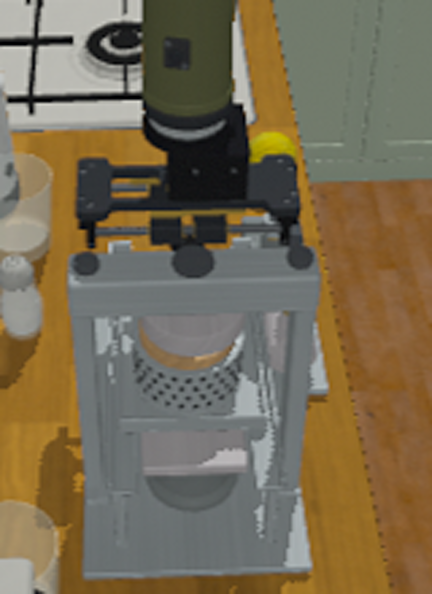

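Request:
send_rows:
  rotation:
    - [0,0,0]
    - [0,0,0]
    - [0,0,0]
    - [0,0,0]
    - [0,0,0]
    - [0,0,0]
    - [0,0,0]
    - [0,0,0]
    - [0,0,0]
    - [0,0,0]
    - [0,0,0]
    - [0,0,0]
  slide:
    - [-3,0,0]
    - [-8,0,0]
    - [-13,0,0]
    - [-18,0,0]
    - [-24,0,0]
    - [-30,0,0]
    - [-36,0,0]
    - [-42,0,0]
    - [-47,0,0]
    - [-52,0,0]
    - [-56,0,0]
    - [-58,0,0]
  fingers: [1,1,1,1,1,1,1,1,1,1,1,1]

```text
time: 17.05
position: [0.4666, 0.2544, 0.1194]
tool_rot: [-1.587, -2.709, -0.005]
ft_force: [-3.7, 6.1, 0.6]
grip_width: 0.006
```

Request:
send_rows:
  rotation:
    - [0,0,0]
    - [0,0,0]
    - [0,0,0]
    - [0,0,0]
    - [0,0,0]
  slide:
    - [-2,0,0]
    - [-4,0,0]
    - [-6,0,0]
    - [-8,0,0]
    - [-8,0,0]
  fingers: [1,1,1,1,1]

```text
time: 17.55
position: [0.4694, 0.2495, 0.1194]
tool_rot: [-1.584, -2.708, -0.007]
ft_force: [-5.2, 8.9, 0.2]
grip_width: 0.004
```

```bash
python3 - <<'E'
from h import *
st()
snap('side','s14',(200,130,360,350),2.7)
E
```

```text
t 17.55 p [0.4694 0.2495 0.1194] press [ 0.0005 -0.2192  0.1194] yawY 29.4 z [-0.001  0.006 -1.   ] q [ 0.31  0.3  -0.95  1.87  0.27  1.1  -0.24] F [-5.2  8.9  0.2] g 0.004
```

View pics/s14.png

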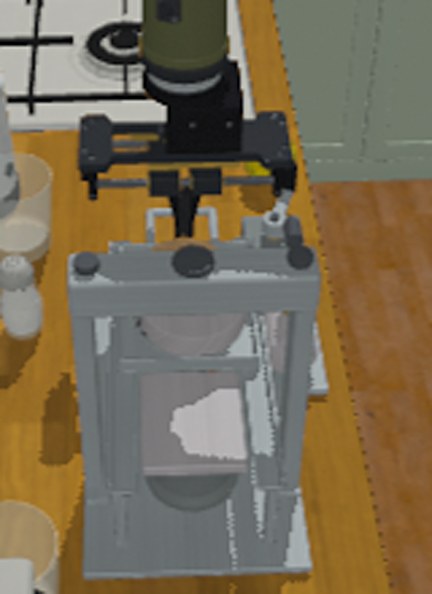

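Request:
send_rows:
  rotation:
    - [0,0,0]
    - [0,0,0]
    - [0,0,0]
    - [0,0,0]
  slide:
    - [-2,0,0]
    - [-4,0,0]
    - [-6,0,0]
    - [-6,0,0]
  fingers: [1,1,1,1]

```text
time: 18.0
position: [0.4697, 0.249, 0.1195]
tool_rot: [-1.576, -2.706, -0.014]
ft_force: [-8.6, 16.8, -0.7]
grip_width: 0.008
```

```bash
python3 - <<'E'
from h import *
st()
E
```

```text
t 18.0 p [0.4697 0.249  0.1195] press [ 0.0006 -0.2198  0.1195] yawY 29.6 z [-0.004  0.013 -1.   ] q [ 0.31  0.3  -0.95  1.87  0.26  1.1  -0.22] F [-8.6 16.8 -0.7] g 0.008
```

Request:
send_rows:
  rotation:
    - [0,0,0]
    - [0,0,0]
    - [0,0,0]
    - [0,0,0]
    - [0,0,0]
  slide:
    - [5,0,0]
    - [10,0,0]
    - [15,0,0]
    - [18,0,0]
    - [18,0,0]
  fingers: [1,1,1,1,1]

```text
time: 18.5
position: [0.4656, 0.2553, 0.1186]
tool_rot: [1.59, 2.709, -0.0]
ft_force: [0.3, 1.0, -0.4]
grip_width: 0.006
```

```bash
python3 - <<'E'
from h import *
st()
E
```

```text
t 18.5 p [0.4656 0.2553 0.1186] press [ 1.000e-04 -2.123e-01  1.186e-01] yawY 29.2 z [ 0.    -0.001 -1.   ] q [ 0.29  0.3  -0.95  1.87  0.28  1.1  -0.26] F [ 0.3  1.  -0.4] g 0.006
```

Free of contact. Up, then back towards the start side.

Request:
send_rows:
  rotation:
    - [0,0,0]
    - [0,0,0]
    - [0,0,0]
    - [0,0,0]
    - [0,0,0]
    - [0,0,0]
    - [0,0,0]
    - [0,0,0]
    - [0,0,0]
    - [0,0,0]
    - [0,0,0]
    - [0,0,0]
  slide:
    - [0,0,-15]
    - [0,0,-40]
    - [0,0,-70]
    - [0,0,-100]
    - [0,0,-130]
    - [-40,0,-140]
    - [-80,0,-140]
    - [-120,0,-140]
    - [-160,0,-140]
    - [-200,0,-140]
    - [-240,0,-140]
    - [-280,0,-140]
  fingers: [1,1,1,1,1,1,1,1,1,1,1,1]

```text
time: 19.7
position: [0.6028, 0.009, 0.2599]
tool_rot: [1.59, 2.708, 0.0]
ft_force: [0.1, -0.3, 0.5]
grip_width: 0.004
```

```bash
python3 - <<'E'
from h import *
st()
snap('side','s15',(200,130,360,350),2.7)
snap('top','t15',(130,140,370,310),3.3)
for q in((0,-.2335,.109),(-.06,-.19,.106),(.06,-.19,.106)): p=proj('top',P2W(*q));print(((p-[130,140])*3.3).round())
E
```

```text
t 19.7 p [0.6028 0.009  0.2599] press [-0.0013 -0.4943  0.2599] yawY 29.2 z [ 0.001 -0.001 -1.   ] q [ 0.61  0.31 -0.83  1.53  0.23  1.4   0.28] F [ 0.1 -0.3  0.5] g 0.004
[443. 211.]
[435. 309.]
[354. 175.]
```

View pics/s15.png

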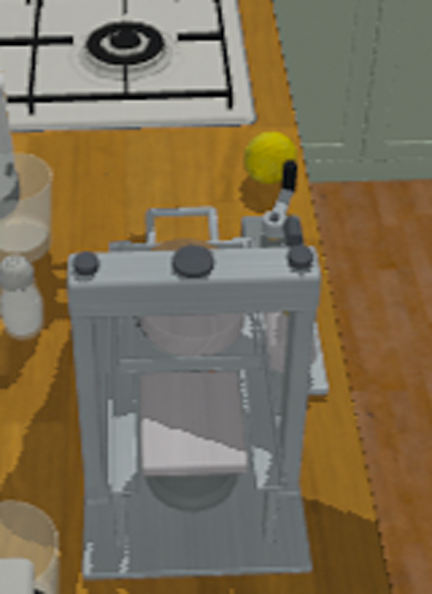

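View pics/t15.png

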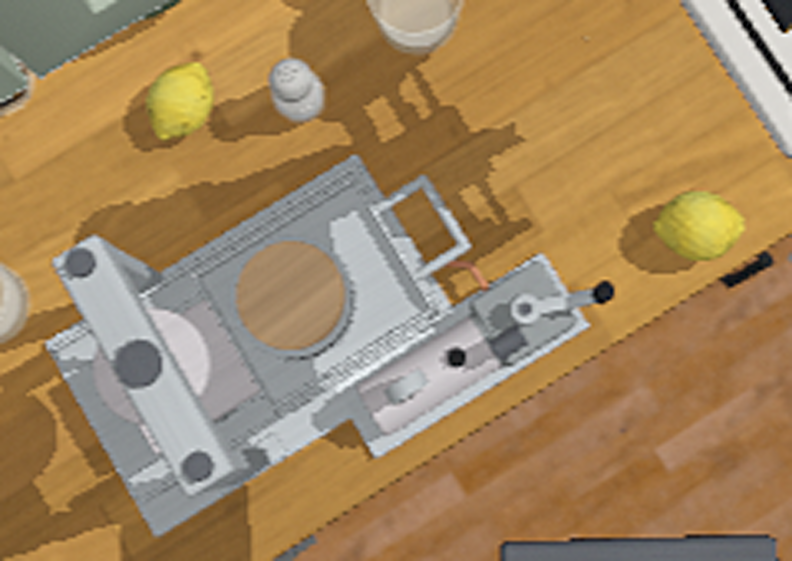

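```bash
python3 - <<'E'
from h import *
b=onz('top',(130+293/3.3,140+297/3.3),.157);print('basket press',W2P(b))
h=onz('top',(130+447/3.3,140+213/3.3),.109);print('handle',W2P(h))
print('knob',W2P(onz('top',(130+602/3.3,140+292/3.3),.102)))
print(close_job())
E
```

```text
basket press [-0.0031 -0.1046  0.157 ]
handle [-0.0027 -0.2355  0.109 ]
knob [-0.1145 -0.305   0.102 ]
the job is handed in; nothing more can be done
None
```

The tray is down and drawn out to its end stops, the valve is shut, and I handed the job in at about 20 s of the 61 s allowed. No verdict is reported, so this rests on my own checks.

- **Lowering:** I gripped the valve knob and turned it about 0.40 rad open. The ram sank at roughly 10–13 mm/s, judged from successive pictures. I held until two pictures 1.25 s apart showed no change, with the tray on its rails.
- **Shutting:** I turned the lever back and pressed it on its stop with about 16 N. Afterwards the knob measured (-114.5, -305) mm on the press, against the expected (-115.5, -306).
- **Drawing out:** I put the closed fingers in the handle's bow and pulled at about 5 cm/s. At the end the force rose to 19 N with only 0.6 mm more movement, so the tray was against the stops.

**Last checks:**
- The handle bar was at y = -235 mm, where -233.5 is expected at the stops. The 2 mm difference is within the calibration.
- The basket is upright, about 13 mm from the tray's centre.
- The lemons, salt shaker and glass looked unmoved; I compared these by eye only.
- The arm is clear of everything.

One early reading disagreed. Before I shut the valve, the knob appeared about 5 mm off the given geometry. I turned the valve relative to its stop instead, and the final reading agreed with the given position.

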